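# Set a clamp block under the tap and scan its label

## Robot

A 7-joint arm with a two-finger parallel gripper is mounted at the origin on a cart in front of the work surface, level with it; the furniture and walls round the work are solid. World frame = base frame: x ahead of the robot, y to its left, z up, the work surface at z = 0. Lengths are in m, angles in rad, forces in N, time in s.
With the tool pointing down it reaches from about 0.4 to 0.85 m from the base axis. Payload 4.5 kg.
Tool frame: the origin (TCP) lies at the very end of the fingers, on their centre line; the grasp point (between the pads) lies 19 mm behind it (r.grip_depth is the z of the grasp point in the tool frame, in m); z points along the fingers, y is the line along which they close (so a half turn about z gives the same grasp; the last joint's range is limited). The gripper opens to 88 mm and grips with 3 to 60 N. Pads are 18 mm wide; open, the fingers measure 123 mm over their backs; the gripper's body (75 mm by 187 mm) begins 45 mm behind the grasp point.
Start: joints at [1.178, 0.689, -0.195, 1.565, 0.157, 0.902, -0.215], TCP at [0.259, -0.569, 0.239] pointing down, gripper open.
Joint ranges: [-3.01, 3.01], [-0.46, 2.08], [-1.47, 1.51], [0.13, 2.56], [-1, 4.14], [0.04, 2.09], [-2.66, 2.66]. Speed limits (rad/s): [2.57, 2.57, 3.14, 3.14, 3.14, 3.14, 3.14].

## Interface

Orientations are given as a unit quaternion [x, y, z, w].
In Python, from plant import r, vision, order, get_state gives the robot as it stands (r), with the cameras (vision), the readings as plain functions and the job (order).
- The arm moves only by the shell command python3 steer.py 'ROWS' [FORCE]. ROWS is a JSON list of rows, 1 to 10 of them, each of 7 numbers: the opening from 0.0 (shut) to 1.0 (fully open), then dx, dy, dz in m, then a rotation vector rx, ry, rz in rad; each row is the pose to reach, as a shift and turn from the pose commanded when the command began, along the tool's axes at that moment; what a row does not reach only later rows make up. A row lasts 1/10 s, in which the tool goes at most 0.05 m and 0.15 rad, less where a joint would pass 70% of its speed; a pose out of reach is approached as far as the arm can. The fingers move at their own pace and stop on an object; FORCE is the grip in N (left out, the last holds). Time passes only in rows, so rows that do not move let the fingers close. It prints the time, the measured TCP pose, the force, the opening and the grip force at its end.
- get_state(): the state, without advancing time (a new reading comes with each control period).
- vision.snapshot(name): name is "side" or "top"; returns the picture (420x560x3 uint8, red, green, blue); there is no depth.
- vision.camera_params(name): a dict with "fx", "fy", "cx", "cy" (pixels), "k1" (the pictures are not rectified: a ray, as slopes to the right and down, at radius r is drawn at 1 + k1 r^2 times it, then the intrinsics apply), "rvec" (rotation vector, rad) and "tvec" (3), from world to camera coordinates, as OpenCV has them. Camera axes: x right, y down, z forward; pixel columns grow to the right and rows downward; lengths in m; the calibration is good to about 2 mm. A picture is of the moment at which its call begins. camera_params takes no time and is no camera call.
- order.finish_job(): hands the job in; it is judged then, once.
The state is a dict: "clock": time; "q": joint angles; "qd": joint speeds; "joint_torque": joint torques, N m; "tool_pos": TCP position; "eef_rot": TCP orientation; "contact_force": force on the tool from outside, world axes, zero at the start; "moment": the same for the moment, N m; "opening": opening from 0.0 (shut) to 1.0 (fully open); "finger_force": force on a finger pad.
Only numpy, scipy, OpenCV 4.12 (cv2) and the standard library are available. Lean on these libraries where they do the work, as an engineer would, in place of code of your own. Each camera call takes 0.05 s, during which the arm holds its last target. There are 200 camera calls.

## Task

Slide the carriage of the tapping unit along until the yellow-ringed bolt hole of its clamp block sits right under the tip of the tap. Then take the barcode scanner off its stand, aim it squarely at the label on the front of that block from about a hand's breadth away and hold it steady for a good second so that it reads, and put the scanner back in its stand just as it was. The hole must still be under the tap at the end; do not bump the machine or the work with the scanner, and leave the couplers, tape roll, caliper and spare blocks on the bench undisturbed.

Things in the scene. Friction and masses are not known exactly. Their poses are not given: they have to be found in the camera images.
- tapping_unit: bench tapping unit, fixed: grey bed 230 x 150 x 34 mm, column at the back, blue head 70 mm wide with its underside 188 mm above the bench and its front face 33 mm in front of the tap, top at 336 mm; chuck and brass-coloured tap point straight down. Origin: on the bench below the tap tip; x from the tap back to the column (its front looks along -x), y along the slideway to its left end, z up
- tap_tip (a point): lower tip of the tap, 95 mm above the bench and 12 mm above the top of the block; axes as the tapping unit's
- carriage (a joint): position of the aluminium carriage on its slideway (m), grows as it slides along the tapping unit's +y (0 = out to the right, 0.115 = left end stop). It slides freely but with about 3 N of friction and stays where it is left
- slide_knob (a point): middle of the black upright knob of the carriage (28 mm diameter, 33 mm high), 95 mm above the bench; it stands on a flat tongue whose top is 61 mm above the bench, 100 mm to the right (-y of the tapping unit) of the middle of the block. Axes as the tapping unit's
- ringed_hole (a point): the bolt hole to be tapped, a black dot in a yellow ring of 14 mm diameter on the top of the clamp block in the carriage, 83 mm above the bench; it is the left one (+y) of the block's two holes, 119 mm from the knob along the slideway
- label (a point): middle of the printed label on the front face (50 mm wide, 20 mm high) of the light grey clamp block held in the carriage, 71 mm above the bench. Axes as the tapping unit's: the label is upright and faces along -x of this frame
- scanner: cordless pistol-shaped barcode scanner, 0.12 to 0.24 kg: grey head 78 mm long, 46 mm wide (y, to grasp), 42 mm high with an orange band; below it a black pistol grip raked back, ending 92 mm below and 54 mm behind the origin in its own frame. Origin: middle of the head; x = beam, out of the front window; z through the head's top. In its stand x points 30 degrees below level
- window (a point): middle of the scanner's front window, 40 mm ahead of its origin; axes as the scanner's. It triggers by itself: it reads a label 50 to 130 mm in front of the window when the beam passes within 10 mm of the label's middle (sideways and up or down), within 30 degrees of square to the label's face, held still for 0.8 s
- scanner_stand: weighted black stand, fixed, 157 mm high: round foot of 108 mm diameter, steel stem, and a fork open at the top and back in which the scanner's head lies nose down, grip hanging out behind; low side cheeks with 3 mm clearance each side, a lip before the nose. The scanner goes straight up out and straight down in. Origin: on the bench below the resting head's middle; x level, along the beam; z up
- stand_seat (a point): where the scanner's origin lies when it rests in the stand, 150 mm above the bench; axes as the stand's
- coupler_a: bystander: light grey turned pipe coupler, 101 x 105 x 128 mm, upright; origin under its middle
- coupler_b: bystander: a coupler like coupler_a
- block_a: bystander: labelled clamp block 22 x 50 x 20 mm lying on the bench; origin under its middle
- block_b: bystander: a clamp block like block_a
- slide_caliper: bystander: slide caliper lying flat, 70 x 230 x 13 mm; origin under its middle, long along y
- tape_roll: bystander, loose, often standing in front of the tapping unit where the scanner's grip must pass: roll of packing tape lying flat, 104 mm diameter, 48 mm high; origin under its middle

How it is judged:
On the way, in this order (a step that is already met when the one before it is completed fails the run):
1. the ringed hole sits under the tap tip (within 3 mm), carriage at rest (horizontal distance between ringed_hole and tap_tip below 0.003 m and velocity of joint carriage between -0.005 and 0.005 m/s), for 0.3 s.
2. the held scanner is aimed at the label, 50 to 130 mm from it, within 30 degrees of square and 10 mm of its middle, still for 0.8 s, with the hole under the tap (x of label in the frame of window between 0.05 and 0.13 m and y of label in the frame of window between -0.01 and 0.01 m and z of label in the frame of window between -0.01 and 0.01 m and angle between the x axis of window and the x axis of label, either way round below 0.5236 rad and x of window in the frame of label below 0 m and contact force between the fingers and scanner above 0.5 N and linear speed of scanner below 0.02 m/s and angular speed of scanner below 0.2 rad/s and horizontal distance between ringed_hole and tap_tip below 0.003 m), for 0.8 s.
At the end, for the whole second after the job is handed in: The ringed hole is still within 3 mm (seen from above) of the tap tip; the scanner rests in its stand, nose in the fork as it started: within 10 mm of its seat, within 0.15 rad in yaw, nose down by 23 to 37 degrees, at rest (horizontal distance between ringed_hole and tap_tip below 0.003 m and distance between scanner and stand_seat below 0.01 m and x of window in the frame of stand_seat above 0.02 m and angle between the y axis of scanner and the y axis of stand_seat, either way round below 0.15 rad and angle between scanner's own z axis and vertical between 0.4 and 0.65 rad and linear speed of scanner below 0.01 m/s); the robot touches nothing.
It fails at once if the scanner bumps the tapping unit or the work (over 3 N) (contact force between scanner and tapping_unit above 3 N).
It fails at once if a loose bystander is moved by more than 15 mm, or a coupler tipped (distance of any of coupler_a, coupler_b, block_a, block_b, slide_caliper, tape_roll from where it was at the start of the episode above 0.015 m or angle between any of coupler_a, coupler_b's own z axis and vertical above 0.2 rad).
It fails at once if the scanner is dropped (falls to the bench) (height (world z) of scanner below 0.06 m).
It also fails if it takes over 61 s, if anything falls off the work surface, if the arm or the gripper's body presses on something with over 40 N, if the wrist force passes 120 N, or if a joint passes its speed limit or range.

## Working session

There is one attempt and no reset: what is moved stays moved. The work goes in short steps, Python scripts to look and compute and a shell command to move; the robot and the scene stay as the last step left them, time stands still between calls to the robot, and variables do not carry over. Pictures are saved under pics/ and viewed, at most 10 in all, crops included, and the job is handed in when it is done.

```bash
ls; mkdir -p pics; python3 - <<'E'
from plant import r, vision, order, get_state
import cv2
for n in("side","top"):
    im=vision.snapshot(n);cv2.imwrite(f"pics/{n}0.png",im[:,:,::-1]);print(n,vision.camera_params(n))
s=get_state();print({k:s[k] for k in("clock","tool_pos","eef_rot","opening")},r.grip_depth)
E
```

```text
pics
plant.py
steer.py
side {'fx': 427.8917637447138, 'fy': 427.8917637447138, 'cx': 279.0909426213639, 'cy': 207.5404570415967, 'k1': 0.023575825177679897, 'rvec': array([ 0.1013265 , -2.71561039,  1.46146324]), 'tvec': array([0.54799052, 0.16307807, 0.98364566])}
top {'fx': 459.2386316993076, 'fy': 459.2386316993076, 'cx': 281.9890612186361, 'cy': 213.44774489140056, 'k1': -0.002171027956121829, 'rvec': array([ 2.17547387, -2.14256137,  0.10598149]), 'tvec': array([-0.10886774,  0.53854811,  1.16741333])}
{'clock': 0.1, 'tool_pos': array([ 0.25845593, -0.56843468,  0.23799632]), 'eef_rot': array([ 9.77307403e-01,  2.11824373e-01, -2.28819667e-04, -7.89628793e-04]), 'opening': 1.0006996428493922} -0.0187
```

View pics/side0.png

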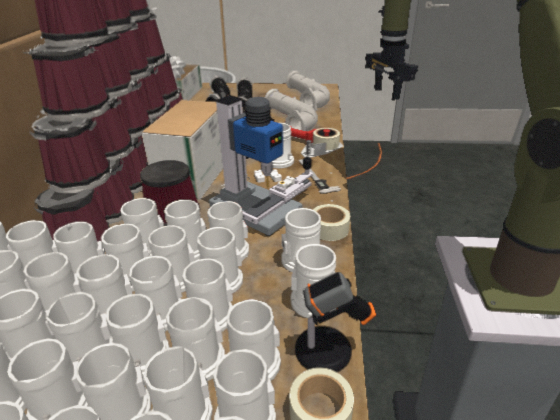

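View pics/top0.png

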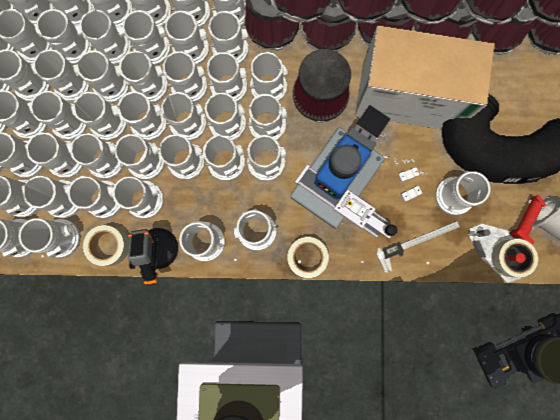

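The side view shows the tapping unit at (262,165) and the scanner on its stand at (330,300). In the top view the unit's head is at (343,165), the knob at (390,230), the tape roll at (308,257), and the scanner at (143,250). I'll zoom in on these next.

```bash
cat > h.py <<'E'
import numpy as np,cv2
from scipy.spatial.transform import Rotation as R
from plant import r, vision, order, get_state
def cam(n):
    p=vision.camera_params(n);return p,R.from_rotvec(p["rvec"]).as_matrix(),np.array(p["tvec"])
def proj(n,X):
    p,M,t=cam(n);c=np.atleast_2d(X)@M.T+t;s=c[:,:2]/c[:,2:];s=s*(1+p["k1"]*(s**2).sum(1,keepdims=True))
    return s*[p["fx"],p["fy"]]+[p["cx"],p["cy"]]
def ray(n,uv):
    p,M,t=cam(n);d=(np.array(uv,float)-[p["cx"],p["cy"]])/[p["fx"],p["fy"]];s=d.copy()
    for _ in range(5): s=d/(1+p["k1"]*(s@s))
    return -M.T@t,M.T@np.r_[s,1]
def atz(n,uv,z):
    o,d=ray(n,uv);return o+d*(z-o[2])/d[2]
def tri(a,b):
    (o,d),(p,e)=ray("top",a),ray("side",b);k=np.linalg.lstsq(np.c_[d,-e],p-o,rcond=None)[0]
    A,B=o+d*k[0],p+e*k[1];return (A+B)/2,np.linalg.norm(A-B)
def crop(src,out,x0,y0,x1,y1,k):
    im=src if not isinstance(src,str) else cv2.imread(src)
    c=cv2.resize(im[y0:y1,x0:x1],None,fx=k,fy=k,interpolation=cv2.INTER_CUBIC)
    for x in range(-(-x0//10)*10,x1,10): cv2.line(c,((x-x0)*k,0),((x-x0)*k,4 if x%50 else 14),(0,0,255),1)
    for y in range(-(-y0//10)*10,y1,10): cv2.line(c,(0,(y-y0)*k),(4 if y%50 else 14,(y-y0)*k),(0,0,255),1)
    return cv2.imwrite(out,c) if out else c
E
python3 - <<'E'
from h import *
a=crop("pics/top0.png",None,290,100,430,280,3);b=crop("pics/top0.png",None,85,210,225,300,3);c=crop("pics/side0.png",None,200,90,350,240,3)
print(a.shape,b.shape)
cv2.imwrite("pics/A.png",a);d=crop("pics/side0.png",None,280,250,390,380,3)
W=np.zeros((600,800,3),np.uint8);W[:270,:420]=b;W[:390,440:770]=d;cv2.imwrite("pics/B.png",W);cv2.imwrite("pics/C.png",c)
E
```

```text
(540, 420, 3) (270, 420, 3)
```

View pics/A.png

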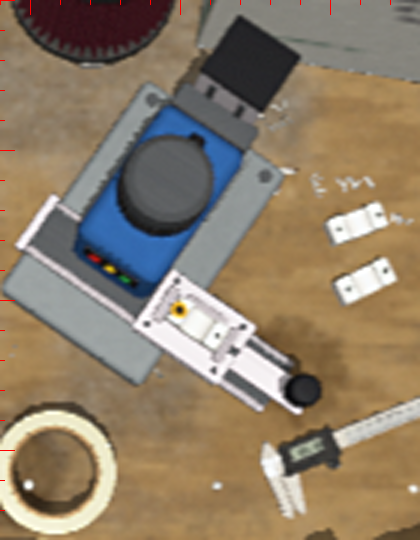

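View pics/B.png

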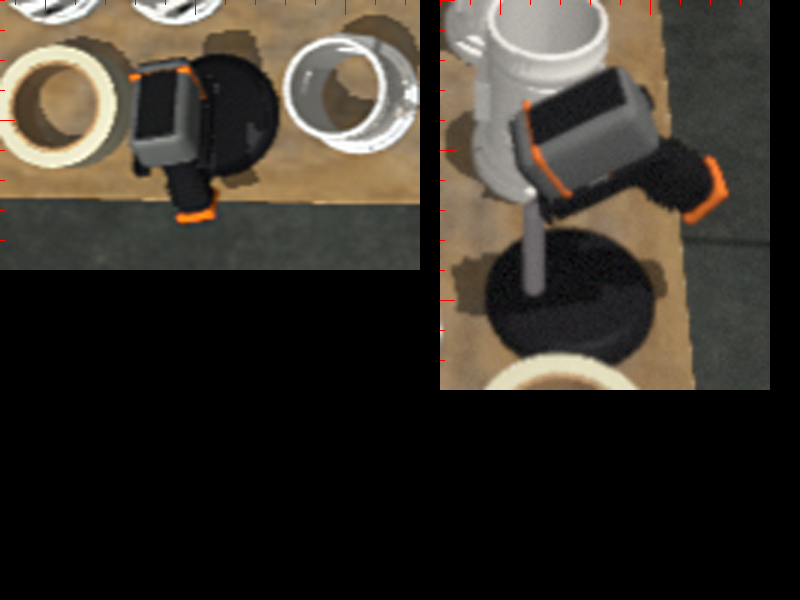

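View pics/C.png

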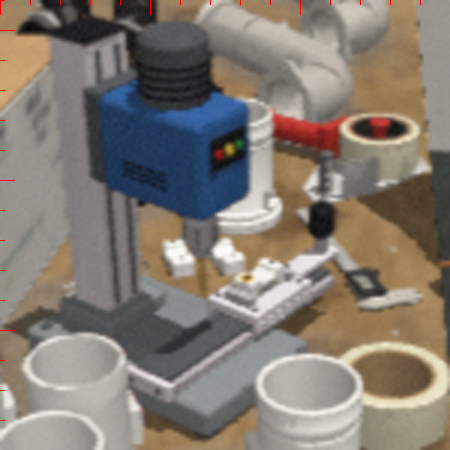

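Top view readings: bed corners at roughly (292,197), (336,228), (384,157) and (340,128), the yellow ring at (349.7,203.3), and the knob top at (391.3,229.7). In the side view the tap tip is at about (267.7,186.7). The scanner head is near (142,245) in the top view, with its orange butt at (150,281). Next I'll fit the poses and check them with an overlay.

```bash
cat > fit.py <<'E'
from h import *
from scipy.optimize import least_squares
A=lambda x,y:np.array([290+x/3,100+y/3]);B=lambda x,y:np.array([85+x/3,210+y/3]);D=lambda x,y:np.array([280+(x-440)/3,250+y/3]);C=lambda x,y:np.array([200+x/3,90+y/3])
def T(p,z,yaw,pitch,X): return R.from_euler("ZY",[yaw,pitch]).apply(X)+[p[0],p[1],z]
# unit: params x,y,yaw,bedfront xf,carriage c
def unit(p,res=True):
    x,y,w,xf,c=p
    top=[((xf,.075,.034),A(5,290)),((xf,-.075,.034),A(137,383)),((xf+.23,-.075,.034),A(282,172)),((xf+.23,.075,.034),A(150,85)),
     ((0,c,.083),A(179,310)),((0,c-.119,.1115),A(304,389)),((-.033,.035,.336-.062),None)]
    sd=[((0,0,.095),C(203,290)),((0,c,.083),C(246,279)),((0,c-.119,.095),C(321,219))]
    e=[]
    for n,L in(("top",top),("side",sd)):
        for X,uv in L:
            if uv is not None: e.append(proj(n,T((x,y),0,w,0,[X]))[0]-uv)
    return np.ravel(e)
u=least_squares(unit,[.6,-.25,-.6,-.1,-.04],loss="soft_l1")
H=np.array([(a,b,c) for a in(.039,-.039) for b in(.023,-.023) for c in(.021,-.021)])
def scan(p):
    t=[((-.054,0,-.092),B(196,213)),((-.039,.023,.021),B(134,138)),((-.039,-.023,-.021),B(195,163)),((-.039,.023,-.021),B(134,163))]
    s=[((-.054,0,-.092),D(708,188)),((-.039,.023,.021),D(638,108)),((-.039,-.023,.021),D(618,68)),((-.039,.023,-.021),D(658,140))]
    return np.ravel([proj(n,T(p,.15,p[2],np.pi/6,[X]))[0]-uv for n,L in(("top",t),("side",s)) for X,uv in L])
s=least_squares(scan,[.3,.3,0],loss="soft_l1")
if __name__=="__main__":
    print("unit",u.x.round(4),u.fun.reshape(-1,2).round(1).tolist());print("scan",s.x.round(4),s.fun.reshape(-1,2).round(1).tolist())
    print("cams",-cam("top")[1].T@cam("top")[2],-cam("side")[1].T@cam("side")[2])
    W=np.zeros((600,800,3),np.uint8)
    for n,(x0,y0,x1,y1),(ox,oy) in(("top",(110,210,190,300),(0,0)),("side",(290,250,390,350),(400,0)),):
        c=crop(f"pics/{n}0.png",None,x0,y0,x1,y1,4)
        P=(proj(n,T(s.x,.15,s.x[2],np.pi/6,np.r_[H,[[-.054,0,-.092]]]))-[x0,y0])*4+2
        for i in range(8):
            for k in(1,2,4):
                if i<i^k: cv2.line(c,P[i].astype(int).tolist(),P[i^k].astype(int).tolist(),(0,255,0),1)
        cv2.circle(c,P[8].astype(int).tolist(),3,(255,255,0),-1)
        W[oy:oy+c.shape[0],ox:ox+c.shape[1]]=c
    cv2.imwrite("pics/D.png",W[:420])
E
python3 fit.py
```

```text
unit [ 0.5973 -0.2179 -0.6005 -0.0662 -0.0611] [[-2.5, -0.5], [1.0, 1.7], [2.4, 0.6], [-0.7, -2.4], [-0.5, -0.3], [0.3, -0.0], [0.2, 0.7], [0.1, -0.7], [0.1, -0.1]]
scan [0.4473 0.2284 0.1252] [[-0.9, 3.3], [-4.8, 0.0], [0.8, -1.2], [1.4, 1.0], [5.6, -0.5], [-4.1, 0.0], [-1.7, -5.2], [0.3, 4.6]]
cams [ 0.40878096 -0.11602044  1.21826824] [0.47198508 0.77419965 0.68723493]
```

View pics/D.png

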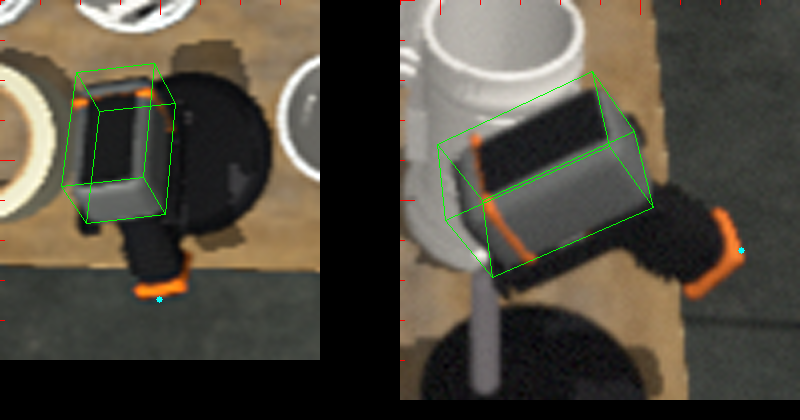

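The overlay is close: the head is around (0.447, 0.228), and its nose reads a little long. The fitted unit pose is good, with a yaw of about −0.60 and a carriage offset of about −61 mm. The scanner gets refined later, and the knob comes first.

```bash
cat > go.py <<'E'
from h import *
def rel(pos,yaw,tilt=0.):
    """tool pointing down with x axis at yaw; tilt about tool y after; prints row numbers"""
    s=get_state();M=R.from_quat(s["eef_rot"]);G=R.from_euler("z",yaw)*R.from_euler("x",np.pi)*R.from_euler("y",tilt)
    d=M.inv().apply(np.array(pos)-s["tool_pos"]);v=(M.inv()*G).as_rotvec()
    print("t",round(float(s["clock"]),2),"row",d.round(4).tolist(),v.round(4).tolist(),"rows>=",max(np.linalg.norm(d)/.05,np.linalg.norm(v)/.15).round(1))
E
python3 - <<'E'
from fit import *
from go import rel
x,y,w,xf,c=u.x
k=T((x,y),0,w,0,[[0,c-.119,0]])[0];print(k);rel([k[0],k[1],.19],w+np.pi/2)
E
```

```text
[ 0.49560162 -0.36644577  0.        ]
t 0.1 row [0.2995, -0.0856, 0.0481] [-0.0016, -0.0003, -0.5434] rows>= 6.3
```

```bash
python3 steer.py '[[1,0.2995,-0.0856,0.048,-0.0016,0,-0.543],[1,0.2995,-0.0856,0.048,-0.0016,0,-0.543],[1,0.2995,-0.0856,0.048,-0.0016,0,-0.543],[1,0.2995,-0.0856,0.048,-0.0016,0,-0.543],[1,0.2995,-0.0856,0.048,-0.0016,0,-0.543],[1,0.2995,-0.0856,0.048,-0.0016,0,-0.543],[1,0.2995,-0.0856,0.048,-0.0016,0,-0.543],[1,0.2995,-0.0856,0.048,-0.0016,0,-0.543],[1,0.2995,-0.0856,0.048,-0.0016,0,-0.543]]' 15
python3 - <<'E'
from h import *
from go import rel
rel([.4956,-.3664,.080],.970)
E
```

```text
clock: 1.0
tool_pos: [0.4944, -0.3685, 0.1904]
eef_rot: [0.885, 0.466, -0.001, 0.001]
contact_force: [-0.4, -0.0, 0.0]
opening: 1.003
finger_force: 0.0
t 1.0 row [0.0027, -0.0002, 0.1104] [0.0005, 0.0025, -0.0016] rows>= 2.2
```

Lower over the knob and close.

```bash
python3 steer.py '[[1,0.002,0,0.03,0,0,0],[1,0.002,0,0.06,0,0,0],[1,0.002,0,0.09,0,0,0],[1,0.002,0,0.11,0,0,0],[1,0.002,0,0.11,0,0,0],[0,0.002,0,0.11,0,0,0],[0,0.002,0,0.11,0,0,0],[0,0.002,0,0.11,0,0,0],[0,0.002,0,0.11,0,0,0],[0,0.002,0,0.11,0,0,0]]' 20
python3 - <<'E'
from h import *
c=crop(vision.snapshot("top")[:,:,::-1],None,320,180,420,270,4);d=crop(vision.snapshot("side")[:,:,::-1],None,230,130,330,220,4)
cv2.imwrite("pics/E.png",np.hstack([c,d]))
s=get_state();print(s["opening"],s["tool_pos"])
E
```

```text
clock: 2.0
tool_pos: [0.4975, -0.3657, 0.0814]
eef_rot: [0.885, 0.466, 0.0, 0.001]
contact_force: [0.6, -0.9, -0.3]
opening: 0.571
finger_force: 0.0
0.4790663964351558 [ 0.4973422  -0.36557317  0.08105225]
```

View pics/E.png

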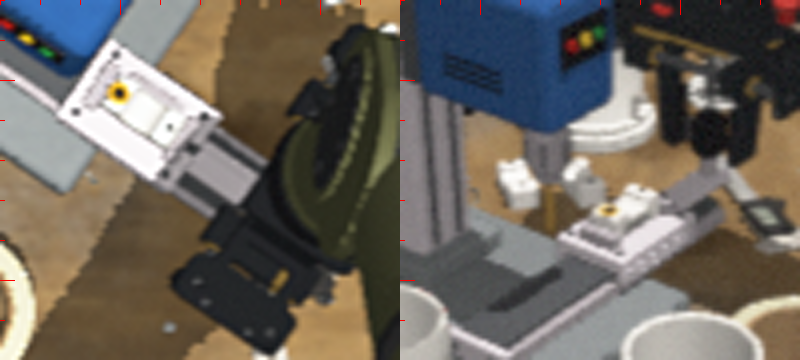

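The fingers straddle the knob correctly. In the side view the ring is at about (282,182.8) and the tap tip at about (267.3,188).

```bash
python3 steer.py '[[0,0,0,0,0,0,0],[0,0,0,0,0,0,0],[0,0,0,0,0,0,0],[0,0,0,0,0,0,0],[0,0,0,0,0,0,0]]' 20
python3 - <<'E'
from fit import *
ey=np.array([-np.sin(u.x[2]),np.cos(u.x[2]),0])
for tip in((267.3,186.7),(267.3,188),(267.3,188.5)):
    for ring in((281.9,182.8),):
        a=atz("side",tip,.095);b=atz("side",ring,.083);ex=np.array([ey[1],-ey[0],0]);print(a,b,(a-b)@ey,(a-b)@ex)
print(atz("top",A(179,310),.083),atz("top",(320+118.5/4,180+93/4),.083))
E
```

```text
clock: 2.6
tool_pos: [0.4981, -0.3661, 0.0808]
eef_rot: [0.885, 0.466, 0.001, 0.002]
contact_force: [3.1, -2.7, -2.6]
opening: 0.306
finger_force: 20.0
[ 0.59922544 -0.22150329  0.095     ] [ 0.56303589 -0.26531055  0.083     ] 0.05659246643764532 0.005104192761366648
[ 0.5984849  -0.21463339  0.095     ] [ 0.56303589 -0.26531055  0.083     ] 0.06184200164205736 0.0006112758494219806
[ 0.59820202 -0.2120092   0.095     ] [ 0.56303589 -0.26531055  0.083     ] 0.06384724356204047 -0.001104954344587867
[ 0.56198301 -0.2694083   0.083     ] [ 0.56219077 -0.26930481  0.083     ]
```

```bash
python3 steer.py '[[0,0.008,0,0,0,0,0],[0,0.018,0,0,0,0,0],[0,0.03,0,0,0,0,0],[0,0.042,0,0,0,0,0],[0,0.052,0,0,0,0,0],[0,0.059,0,0,0,0,0],[0,0.062,0,0,0,0,0],[0,0.062,0,0,0,0,0],[0,0.062,0,0,0,0,0]]' 25
python3 - <<'E'
from h import *
im=vision.snapshot("side")[:,:,::-1].copy();cv2.imwrite("pics/side1.png",im)
crop(im,"pics/F.png",240,160,300,210,10)
E
```

```text
clock: 3.5
tool_pos: [0.5327, -0.3151, 0.0808]
eef_rot: [0.885, 0.466, 0.0, 0.002]
contact_force: [3.9, -3.8, -2.9]
opening: 0.307
finger_force: 25.0
```

View pics/F.png

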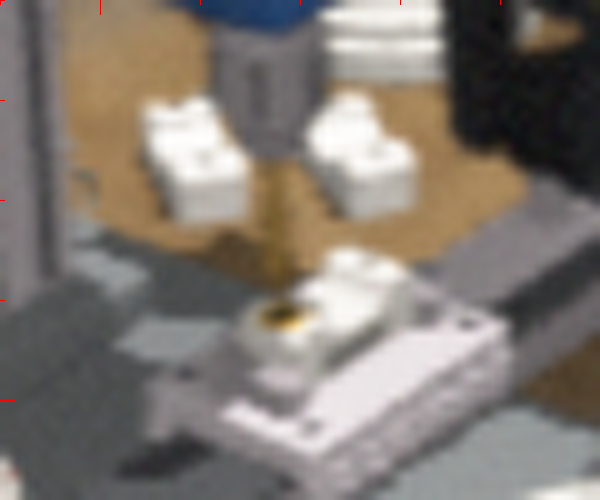

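```bash
python3 - <<'E'
from fit import *
im=cv2.imread("pics/side1.png").astype(float)
g=im[...,2]-im[...,0]
# tap axis: weighted column of dark/brassy vs bench, rows 178-187
for v in range(177,190): print(v,(im[v,262:275].sum(1)/3).round().astype(int).tolist(), g[v,262:275].astype(int).tolist())
print("ring");
for v in range(188,196): print(v,g[v,262:276].astype(int).tolist())
ey=np.array([-np.sin(u.x[2]),np.cos(u.x[2]),0]);ex=np.array([ey[1],-ey[0],0])
P=atz("side",(268.2,191.2),.083)
for d in(0,.003,-.003):print(d,proj("side",[P+d*ey,P+d*ey+[0,0,.012],P+d*ey+[0,0,.022]]).round(2).tolist())
for d in(.003,):print(d,proj("side",[P+d*ex,P+d*ex+[0,0,.012]]).round(2).tolist())
E
```

```text
177 [229, 220, 187, 129, 101, 98, 113, 129, 117, 114, 128, 135, 164] [8, 11, 30, 58, 63, 69, 72, 74, 56, 24, 8, 6, 10]
178 [186, 179, 166, 134, 114, 99, 113, 131, 128, 116, 112, 126, 138] [11, 12, 30, 68, 72, 74, 73, 73, 72, 50, 16, 8, 8]
179 [180, 179, 164, 126, 107, 94, 110, 133, 127, 111, 96, 113, 137] [11, 14, 30, 60, 70, 73, 70, 72, 75, 60, 32, 13, 7]
180 [179, 179, 162, 125, 103, 91, 108, 122, 132, 129, 112, 95, 128] [9, 12, 32, 64, 68, 71, 70, 70, 72, 70, 56, 29, 16]
181 [173, 165, 148, 118, 97, 87, 97, 116, 132, 133, 113, 91, 113] [14, 22, 41, 65, 67, 71, 68, 65, 72, 72, 65, 44, 26]
182 [126, 127, 124, 111, 89, 87, 100, 119, 132, 133, 137, 131, 129] [55, 55, 64, 63, 64, 72, 70, 72, 73, 74, 72, 71, 68]
183 [77, 77, 96, 106, 99, 91, 98, 119, 131, 138, 135, 135, 133] [47, 45, 54, 68, 65, 71, 69, 71, 73, 72, 74, 71, 70]
184 [62, 66, 68, 77, 80, 87, 100, 117, 131, 136, 140, 152, 163] [39, 37, 40, 47, 59, 70, 72, 73, 74, 73, 73, 62, 54]
185 [67, 63, 68, 70, 75, 82, 86, 103, 127, 135, 169, 218, 238] [38, 38, 36, 40, 58, 67, 64, 62, 72, 71, 53, 25, 9]
186 [66, 65, 69, 64, 76, 83, 77,
[... 379 characters left out ...]
3, 1, 10, 22, 24, 13, 10, 7, 6, 7, 6]
ring
188 [-1, 0, 8, 21, 31, 45, 41, 21, 12, 7, 8, 8, 9, 7]
189 [-4, -4, -3, 1, 10, 22, 24, 13, 10, 7, 6, 7, 6, 8]
190 [-2, -2, 0, 8, 26, 44, 44, 30, 22, 14, 8, 7, 5, 5]
191 [-4, -1, 6, 24, 51, 39, 47, 63, 54, 35, 9, 6, 5, 5]
192 [-3, 2, 11, 22, 52, 65, 88, 91, 41, 13, 9, 8, 9, 9]
193 [-1, 5, 9, 10, 15, 15, 18, 14, 15, 13, 11, 11, 11, 11]
194 [2, 2, 8, 7, 9, 9, 10, 11, 11, 12, 11, 8, 7, 5]
195 [1, 4, 5, 8, 7, 8, 11, 9, 10, 10, 9, 6, 8, 5]
0 [[268.2, 191.2], [268.06, 187.41], [267.94, 184.22]]
0.003 [[267.49, 191.65], [267.34, 187.86], [267.21, 184.67]]
-0.003 [[268.91, 190.75], [268.77, 186.96], [268.66, 183.78]]
0.003 [[267.36, 190.85], [267.22, 187.07]]
```

```bash
python3 steer.py '[[0,0.001,0,0,0,0,0],[0,0.002,0,0,0,0,0],[0,0.002,0,0,0,0,0],[0,0.002,0,0,0,0,0]]'
python3 - <<'E'
from h import *
im=np.mean([vision.snapshot("side")[:,:,::-1].astype(float) for _ in range(4)],0);np.save("s2.npy",im)
b=cv2.imread("pics/side0.png").astype(float)
for v in range(162,178,2):print(v,im[v,256:278].mean(1).astype(int).tolist())
print("ring")
for I,c0,v0 in((im,262,187),(b,276,178)):
  g=I[...,2]-I[...,0]
  for v in range(v0,v0+8):print(v,g[v,c0:c0+12].astype(int).tolist(),I[v,c0:c0+12].mean(1).astype(int).tolist())
print("tap side0")
g=b[...,2]-b[...,0]
for v in range(175,192):print(v,b[v,262:274].mean(1).astype(int).tolist(),g[v,262:274].astype(int).tolist())
# prediction line of vertical axis
X=atz("side",(267.3,188),.095);print(proj("side",[X+[0,0,h] for h in(-.012,0,.03,.05,.07,.09)]).round(2).tolist())
E
```

```text
clock: 3.95
tool_pos: [0.5332, -0.3144, 0.0808]
eef_rot: [0.885, 0.466, -0.0, 0.002]
contact_force: [2.8, -4.7, -1.8]
opening: 0.301
finger_force: 25.0
162 [131, 127, 118, 97, 73, 77, 77, 67, 64, 63, 67, 67, 67, 72, 87, 101, 130, 173, 196, 208, 218, 221]
164 [129, 127, 124, 121, 109, 96, 107, 113, 114, 117, 117, 116, 114, 112, 110, 104, 141, 208, 235, 234, 228, 226]
166 [129, 126, 126, 124, 106, 86, 98, 105, 103, 95, 99, 111, 111, 107, 96, 83, 96, 132, 158, 164, 169, 173]
168 [129, 129, 127, 126, 108, 88, 99, 106, 102, 89, 92, 108, 109, 108, 95, 79, 89, 116, 131, 135, 138, 135]
170 [186, 158, 198, 236, 220, 149, 106, 105, 103, 88, 90, 110, 110, 107, 95, 88, 133, 190, 228, 239, 223, 164]
172 [224, 226, 226, 240, 242, 221, 145, 103, 103, 100, 101, 111, 109, 103, 114, 188, 237, 244, 247, 249, 247, 222]
174 [248, 251, 250, 250, 248, 237, 205, 170, 112, 97, 98, 99, 97, 99, 128, 213, 247, 249, 249, 248, 241, 224]
176 [179, 225, 245, 241, 225, 237, 247, 242, 203, 127, 96, 93, 106, 114, 108, 130, 154, 165, 202, 242, 247, 244]
ring
187 [15, 28, 35, 38, 48, 56, 54, 43, 34, 24, 16, 11] [68, 65,
[... 2960 characters left out ...]
] [63, 69, 71, 74, 73, 70, 66, 71, 73, 69, 49, 17]
187 [129, 119, 123, 121, 111, 98, 105, 121, 132, 132, 151, 196] [32, 53, 63, 70, 68, 68, 71, 69, 60, 47, 19, 6]
188 [140, 141, 136, 121, 113, 105, 106, 136, 186, 190, 140, 158] [3, 4, 18, 39, 51, 60, 66, 46, 19, 7, 5, 2]
189 [141, 140, 140, 138, 136, 125, 117, 156, 209, 221, 220, 218] [-5, -3, 1, 2, 8, 27, 45, 22, 6, 3, 4, 4]
190 [137, 140, 141, 143, 140, 141, 133, 130, 146, 167, 198, 219] [-4, -3, -4, -3, -4, 0, 6, 11, 5, 4, 5, 5]
191 [139, 139, 139, 141, 140, 139, 133, 126, 130, 134, 142, 158] [-3, -4, -3, -3, -6, -3, -4, 2, 4, 3, 6, 3]
[[267.45, 191.79], [267.3, 188.0], [266.92, 178.33], [266.67, 171.72], [266.4, 164.98], [266.14, 158.1]]
```

```bash
python3 steer.py '[[0.6,0,0,0,0,0,0],[1,0,0,0,0,0,0],[1,0,0,0,0,0,0],[1,0,0,0,0,0,0],[1,0,0,-0.03,0,0,0],[1,0,0,-0.07,0,0,0],[1,0,0,-0.11,0,0,0],[1,-0.08,0,-0.11,0,0,0],[1,-0.12,0,-0.11,0,0,0],[1,-0.12,0,-0.11,0,0,0]]'
python3 - <<'E'
from h import *
im=np.mean([vision.snapshot("side")[:,:,::-1].astype(float) for _ in range(4)],0)
t=np.mean([vision.snapshot("top")[:,:,::-1].astype(float) for _ in range(4)],0);cv2.imwrite("pics/top2.png",t)
b=cv2.imread("pics/side0.png").astype(float)
g=im[...,2]-im[...,0]
for v in range(187,195):print(v,g[v,262:274].astype(int).tolist(),im[v,262:274].mean(1).astype(int).tolist())
# shift of the carriage's bright block between frames
tm=im[184:204,264:290].astype(np.float32);
res=cv2.matchTemplate(b[165:210,255:320].astype(np.float32),tm,cv2.TM_CCOEFF_NORMED);_,m,_,p=cv2.minMaxLoc(res);print(m,p[0]+255-264,p[1]+165-184)
# knob top in the top view: dark blob
G=t.mean(2)
kb=cv2.imread("pics/top0.png").mean(2)
for I,(x0,y0) in((kb,(380,218)),(G,(355,200))):
    s=(I[y0:y0+24,x0:x0+24]<45).astype(np.uint8);n,l,st,c=cv2.connectedComponentsWithStats(s);print([(st[i,4],(c[i]+[x0,y0]).round(2).tolist(),atz("top",c[i]+[x0,y0],.1115)) for i in range(1,n) if st[i,4]>20])
E
cp pics/top2.png pics/top2b.png
```

```text
clock: 5.15
tool_pos: [0.4606, -0.4169, 0.1909]
eef_rot: [0.886, 0.463, -0.002, 0.002]
contact_force: [-0.8, -0.5, 0.1]
opening: 1.0
finger_force: 0.0
187 [31, 52, 65, 71, 71, 71, 71, 71, 61, 41, 22, 12] [130, 125, 123, 121, 112, 99, 104, 121, 137, 169, 193, 195]
188 [-1, 5, 17, 38, 51, 62, 65, 49, 22, 8, 8, 8] [143, 142, 135, 124, 114, 105, 113, 132, 185, 228, 233, 229]
189 [-4, -2, -1, 3, 14, 36, 44, 26, 12, 7, 6, 6] [143, 144, 142, 140, 135, 120, 129, 161, 207, 235, 241, 241]
190 [-4, -3, 0, 9, 24, 39, 39, 34, 19, 10, 9, 6] [143, 143, 143, 142, 128, 105, 98, 119, 151, 176, 220, 243]
191 [-4, -1, 11, 36, 52, 29, 43, 59, 35, 13, 8, 6] [141, 144, 145, 128, 91, 57, 61, 103, 161, 194, 221, 243]
192 [-4, 0, 9, 28, 53, 53, 91, 95, 38, 10, 8, 7] [140, 147, 153, 140, 106, 88, 131, 188, 222, 230, 224, 234]
193 [0, 4, 7, 11, 13, 21, 28, 15, 14, 11, 10, 11] [121, 134, 146, 151, 151, 153, 195, 228, 218, 185, 189, 204]
194 [2, 3, 5, 7, 8, 10, 12, 11, 10, 10, 8, 9] [112, 120, 141, 149, 152, 163, 191, 211, 196, 171, 160, 150]
0.7929922342300415 14 -9
[(np.int32(70), [390.36, 229.3], array([ 0.4964352, -0.3634296,  0.1115   ]))]
[(np.int32(49), [368.76, 214.84], array([ 0.53073127, -0.31165194,  0.1115    ]))][ WARN:0@21.466] global loadsave.cpp:1063 imwrite_ Unsupported depth image for selected encoder is fallbacked to CV_8U.
```

Ring and tap line up: the ring dot is at (267.5,191.0) and the tip should then be at (267.35,187.3), against about (267.4,187.6) measured. The carriage didn't move when I released it. Now I'll refine the scanner pose.

```bash
python3 - <<'E'
from fit import *
ims={n:cv2.imread(f"pics/{n}0.png") for n in("top","side")}
box={"top":(125,225,165,295),"side":(300,270,385,330)}
cc={}
for n,(x0,y0,x1,y1) in box.items():
    h=cv2.cvtColor(ims[n],cv2.COLOR_BGR2HSV)[y0:y1,x0:x1];m=((h[...,0]<16)&(h[...,1]>150)&(h[...,2]>110)).astype(np.uint8)
    k,l,st,c=cv2.connectedComponentsWithStats(m,connectivity=8)
    for i in range(1,k):
        if st[i,4]>3:
            v,w=np.where(l==i);pts=np.c_[w+x0,v+y0];print(n,st[i,4],(c[i]+[x0,y0]).round(1),"xmin",pts[pts[:,0].argmin()],"xmax",pts[pts[:,0].argmax()],"ymin",pts[pts[:,1].argmin()],"ymax",pts[pts[:,1].argmax()])
f=lambda x,y:(110+x/4-.4,210+y/4-.4);g=lambda x,y:(290+(x-400)/4-.4,250+y/4-.4)
print("band top +y",tri(f(78,103),g(475,137)));print("rear top +y",tri(f(70,186),g(608,143)));print("butt",tri(f(160,287),g(715,255)))
# foot centre from the top view
print("foot",atz("top",(157.0,248),.012))
for x in(.43,.44,.45):
  for n in("top","side"):
    P=proj(n,T((x,.225),.15,.1,np.pi/6,np.array([(.03,.023,.021),(.03,-.023,.021),(.03,.023,-.021),(-.039,.023,.021),(-.039,-.023,.021),(-.039,.023,-.021),(-.05,0,-.088)])));print(x,n,P.round(1).tolist())
E
```

```text
top 9 [146.2 232.8] xmin [144 232] xmax [148 233] ymin [144 232] ymax [147 234]
top 10 [129.5 235.2] xmin [128 235] xmax [131 235] ymin [129 234] ymax [128 236]
top 4 [157.  274.5] xmin [157 273] xmax [157 273] ymin [157 273] ymax [157 276]
top 44 [150.3 281.5] xmin [143 282] xmax [156 278] ymin [156 278] ymax [145 284]
side 6 [308.5 285. ] xmin [308 284] xmax [309 284] ymin [308 284] ymax [308 286]
side 46 [315.9 306.9] xmin [311 298] xmax [323 314] ymin [311 298] ymax [321 315]
side 112 [369.4 314. ] xmin [361 321] xmax [375 312] ymin [368 302] ymax [362 324]
band top +y (array([0.47249497, 0.24268139, 0.18339206]), np.float64(0.008692298506346102))
rear top +y (array([0.42145931, 0.24417292, 0.18523049]), np.float64(0.0003411948202182588))
butt (array([0.36449784, 0.21749879, 0.0940352 ]), np.float64(0.004716870963053155))
foot [0.44582964 0.22676692 0.012     ]
0.43 top [[129.7, 237.9], [149.4, 236.2], [135.3, 247.5], [125.7, 263.6], [146.2, 261.8], [131.6, 272.7], [149.3, 289.4]]
0.43 side [[315.4, 301.1], [313.2, 282.2], [326.9, 315.8], [352.1, 285.3], [348.0, 266.8], [362.9, 300.8], [381.8, 311.7]]
0.44 top [[129.9, 233.6], [149.6, 231.9], [135.5, 243.3], [126.0, 259.1], [146.4, 257.4], [131.9, 268.3], [149.5, 285.2]]
0.44 side [[309.5, 300.8], [307.6, 282.0], [321.1, 315.5], [346.0, 285.1], [342.2, 266.6], [357.0, 300.5], [376.2, 311.5]]
0.45 top [[130.1, 229.3], [149.8, 227.6], [135.7, 239.1], [126.2, 254.6], [146.6, 252.9], [132.1, 264.0], [149.7, 281.0]]
0.45 side [[303.6, 300.5], [302.0, 281.7], [315.4, 315.2], [339.9, 284.8], [336.4, 266.3], [351.0, 300.2], [370.6, 311.2]]
```

Scanner pose is about (0.447, 0.226) with yaw 0.115; the foot centre and the butt both agree with it. Travelling there on the robot's side of the machine.

```bash
python3 - <<'E'
from go import rel
rel([.41,-.2,.26],.5);rel([.447,.226,.26],.115)
E
```

```text
t 5.55 row [0.1413, -0.1648, -0.0693] [0.0012, -0.0012, 0.4731] rows>= 4.6
t 5.55 row [0.5143, -0.374, -0.0693] [0.001, -0.0014, 0.8581] rows>= 12.8
```

```bash
python3 steer.py '[[1,0.03,-0.03,-0.02,0,0,0.1],[1,0.06,-0.07,-0.04,0,0,0.2],[1,0.09,-0.11,-0.06,0,0,0.3],[1,0.12,-0.14,-0.07,0,0,0.4],[1,0.141,-0.165,-0.07,0,0,0.473],[1,0.18,-0.19,-0.07,0,0,0.5],[1,0.22,-0.21,-0.07,0,0,0.55],[1,0.26,-0.23,-0.07,0,0,0.6],[1,0.3,-0.25,-0.07,0,0,0.65],[1,0.34,-0.275,-0.07,0,0,0.7]]'
python3 - <<'E'
from go import rel
rel([.447,.226,.26],.115)
E
```

```text
clock: 6.55
tool_pos: [0.4312, 0.0273, 0.2604]
eef_rot: [0.991, 0.134, 0.001, 0.001]
contact_force: [0.9, -0.4, -0.0]
opening: 1.001
finger_force: 0.0
t 6.55 row [0.0681, -0.1873, 0.0003] [0.0012, -0.0021, 0.1545] rows>= 4.0
```

```bash
python3 steer.py '[[1,0.017,-0.047,0,0,0,0.08],[1,0.034,-0.094,0,0,0,0.154],[1,0.051,-0.14,0,0,0,0.154],[1,0.068,-0.187,0,0,0,0.154],[1,0.068,-0.187,0,0,0,0.154],[1,0.068,-0.187,0,0,0,0.154]]'
python3 - <<'E'
from go import *
rel([.447,.226,.142],.115)
E
```

```text
clock: 7.15
tool_pos: [0.4455, 0.225, 0.2598]
eef_rot: [0.998, 0.061, 0.0, 0.0]
contact_force: [0.4, 0.0, 0.4]
opening: 1.001
finger_force: 0.0
t 7.15 row [0.0016, -0.0009, 0.1178] [0.001, -0.0004, 0.0061] rows>= 2.4
```

```bash
python3 steer.py '[[1,0.001,0,0.03,0,0,0],[1,0.001,0,0.06,0,0,0],[1,0.001,0,0.085,0,0,0],[1,0.001,0,0.105,0,0,0],[1,0.001,0,0.118,0,0,0],[1,0.001,0,0.118,0,0,0]]'
python3 steer.py '[[0,0,0,0,0,0,0],[0,0,0,0,0,0,0],[0,0,0,0,0,0,0],[0,0,0,0,0,0,0],[0,0,0,0,0,0,0],[0,0,0,0,0,0,0],[0,0,0,0,0,0,0],[0,0,0,0,0,0,0]]' 10
python3 - <<'E'
from h import *
d=crop(vision.snapshot("side")[:,:,::-1],None,290,220,390,340,4);c=crop(vision.snapshot("top")[:,:,::-1],None,100,200,200,300,4)
W=np.zeros((480,800,3),np.uint8);W[:,:400]=d;W[:400,400:]=c;cv2.imwrite("pics/G.png",W)
E
```

```text
clock: 7.75
tool_pos: [0.4465, 0.2206, 0.1407]
eef_rot: [0.998, 0.057, -0.001, 0.002]
contact_force: [0.3, 0.4, 0.1]
opening: 0.998
finger_force: 0.0
clock: 8.55
tool_pos: [0.448, 0.2248, 0.1425]
eef_rot: [0.998, 0.059, 0.001, -0.001]
contact_force: [-1.4, 5.6, 5.8]
opening: 0.53
finger_force: 9.9
```

View pics/G.png

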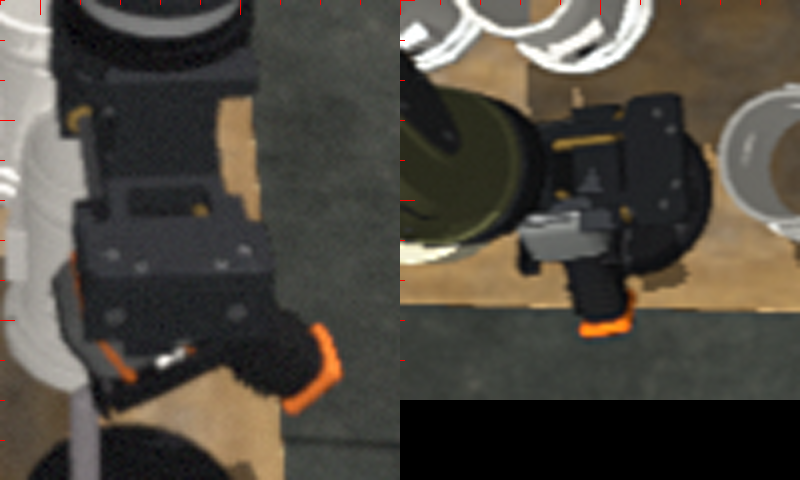

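The scanner is gripped at its 46.6 mm width, with its nose still in the fork. I'll firm up the grip, record the seated pose, and lift straight up.

```bash
python3 steer.py '[[0,0,0,0,0,0,0],[0,0,0,0,0,0,0],[0,0,0,0,0,0,0]]' 40
python3 - <<'E'
from h import *
import json
s=get_state();json.dump([s["tool_pos"].tolist(),s["eef_rot"].tolist()],open("seat.json","w"));print(s["tool_pos"],R.from_quat(s["eef_rot"]).as_euler("ZYX"))
E
python3 steer.py '[[0,0,0,-0.01,0,0,0],[0,0,0,-0.03,0,0,0],[0,0,0,-0.06,0,0,0],[0,0,0,-0.09,0,0,0],[0,0,0,-0.12,0,0,0],[0,0,0,-0.14,0,0,0],[0,0,0,-0.14,0,0,0],[0,0,0,-0.14,0,0,0]]'
python3 - <<'E'
from go import *
s=get_state();print(s["tool_pos"],R.from_quat(s["eef_rot"]).as_euler("ZYX"))
for n,b in(("top",(100,180,200,310)),("side",(270,200,400,340))):
    im=vision.snapshot(n)[:,:,::-1].copy();cv2.imwrite(f"pics/lift_{n}.png",im)
    h=cv2.cvtColor(im,cv2.COLOR_BGR2HSV);m=((h[...,0]<16)&(h[...,1]>150)&(h[...,2]>110)).astype(np.uint8);k,l,st,c=cv2.connectedComponentsWithStats(m,connectivity=8)
    print(n,[(st[i].tolist(),c[i].round(1).tolist()) for i in range(1,k) if st[i,4]>5])
E
```

```text
clock: 8.95
tool_pos: [0.448, 0.2248, 0.1426]
eef_rot: [0.998, 0.059, 0.001, -0.001]
contact_force: [-1.0, 5.2, 6.1]
opening: 0.523
finger_force: 39.8
[0.4479901  0.22476672 0.14255619] [ 1.18258078e-01 -2.98270063e-03 -3.14038606e+00]
clock: 9.75
tool_pos: [0.4469, 0.2219, 0.2811]
eef_rot: [0.998, 0.057, -0.0, 0.001]
contact_force: [-0.3, 0.4, -1.2]
opening: 0.52
finger_force: 39.6
[0.44693078 0.22189474 0.2810737 ] [1.15033711e-01 5.57738628e-04 3.13880108e+00]
top [([515, 195, 31, 49, 539], [530.0, 219.1]), ([515, 253, 11, 10, 82], [520.1, 257.5]), ([125, 279, 16, 9, 53], [133.3, 284.0])]
side [([291, 129, 19, 10, 106], [299.2, 132.8]), ([378, 154, 3, 8, 10], [379.2, 157.7]), ([366, 163, 12, 9, 13], [371.7, 167.3]), ([313, 231, 14, 21, 55], [318.9, 241.1]), ([368, 241, 17, 24, 127], [377.5, 253.5]), ([340, 243, 9, 6, 17], [344.1, 245.6])]
```

```bash
cat > aim.py <<'E'
from fit import *
import json
sp,sq=json.load(open("seat.json"));Ms=R.from_quat(sq)
oS=np.array([.447,sp[1],.150]);yaw=Ms.as_euler("ZYX")[0];Rs=R.from_euler("ZY",[yaw,np.pi/6])
oT=Ms.inv().apply(oS-sp);RT=Ms.inv()*Rs   # scanner in tool frame
def scanpose():
    s=get_state();M=R.from_quat(s["eef_rot"]);return s["tool_pos"]+M.apply(oT),M*RT
x,y,w,xf,c=u.x
c=0.0;label=T((x,y),0,w,0,[[-.011,-.019,.071]])[0]
def target(p,d,extra=np.zeros(3)):
    G=R.from_euler("ZY",[w,p]);o=label-G.apply([.04+d,0,0])+extra
    M=G*RT.inv();return o,G,o-M.apply(oT),M
def rel(pos,M):
    s=get_state();A=R.from_quat(s["eef_rot"]);return A.inv().apply(pos-s["tool_pos"]).round(4).tolist(),(A.inv()*M).as_rotvec().round(4).tolist()
E
python3 - <<'E'
from aim import *
print("butt",tri((150.3,281.5),(369.4,314)),tri((133.3,284),(377.5,253.5)))
o,G,tp,M=target(np.radians(24),.09);print("label",label,"scan o",o,"tcp",tp,"tilt",np.degrees(np.arccos(-M.as_matrix()[2,2])))
print("butt at",o+G.apply([-.054,0,-.092]),"tape",atz("top",(290+57/3,100+470/3),.048))
up=tp-G.apply([.06,0,0]);up[2]=.28;print("up",up,rel(up,M),rel(tp,M))
print("yaw now",np.linalg.norm(up[:2]))
E
```

```text
butt (array([0.36318829, 0.21660845, 0.09158491]), np.float64(0.002958957017325639)) (array([0.36289337, 0.21195034, 0.22995871]), np.float64(0.002582800459517133))
label [ 0.57753329 -0.22735087  0.071     ] scan o [ 0.47954994 -0.16024337  0.12387576] tcp [ 0.48093262 -0.16133194  0.1165755 ] tilt 6.171281893138239
butt at [ 0.40797608 -0.11122339  0.06179336] tape [ 0.42880113 -0.17113518  0.048     ]
up [ 0.43570954 -0.13035925  0.28      ] ([-0.0512, 0.3487, 0.0016], [-0.0334, 0.1046, 0.7154]) ([-0.0095, 0.3842, 0.165], [-0.0334, 0.1046, 0.7154])
yaw now 0.45479262861408765
```

```bash
python3 steer.py '[[0,-0.007,0.04,0,-0.004,0.013,0.09],[0,-0.014,0.085,0,-0.008,0.026,0.18],[0,-0.021,0.13,0,-0.012,0.04,0.27],[0,-0.028,0.175,0,-0.016,0.053,0.36],[0,-0.035,0.22,0,-0.02,0.066,0.45],[0,-0.042,0.265,0,-0.025,0.08,0.54],[0,-0.048,0.31,0,-0.03,0.095,0.63],[0,-0.0512,0.3487,0.0016,-0.0334,0.1046,0.7154],[0,-0.0512,0.3487,0.0016,-0.0334,0.1046,0.7154],[0,-0.0512,0.3487,0.0016,-0.0334,0.1046,0.7154]]'
python3 - <<'E'
from aim import *
o,G,tp,M=target(np.radians(24),.09);print(rel(tp,M))
E
```

```text
clock: 10.85
tool_pos: [0.4359, -0.1297, 0.2796]
eef_rot: [0.954, -0.296, 0.051, 0.014]
contact_force: [0.2, -0.4, -1.4]
opening: 0.523
finger_force: 39.6
([0.0374, 0.0011, 0.168], [-0.002, 0.0014, -0.0013])
```

```bash
python3 steer.py '[[0,0.005,0,0.02,0,0,0],[0,0.012,0,0.055,0,0,0],[0,0.02,0,0.09,0,0,0],[0,0.027,0.001,0.12,0,0,0],[0,0.032,0.001,0.145,0,0,0],[0,0.036,0.001,0.162,0,0,0],[0,0.0374,0.001,0.168,0,0,0],[0,0.0374,0.001,0.168,0,0,0],[0,0.0374,0.001,0.168,0,0,0],[0,0.0374,0.001,0.168,0,0,0]]'
python3 - <<'E'
from aim import *
L=R.from_euler("z",w)
o,G=scanpose();W=o+G.apply([.04,0,0]);print("label in window",G.inv().apply(label-W).round(4),"ang",np.degrees(np.arccos(G.apply([1,0,0])@L.apply([1,0,0]))))
for n,b in(("side",(230,140,350,260)),("top",(270,130,400,290))):
    im=vision.snapshot(n)[:,:,::-1].copy();cv2.imwrite(f"pics/aim_{n}.png",im)
    cc=crop(im,None,*b,4 if n=="side" else 3)
    k=4 if n=="side" else 3
    for X,col in((label,(0,0,255)),(W,(0,255,0)),(o,(255,0,255)),(o+G.apply([-.05,0,-.088]),(255,255,0))):
        q=(proj(n,X)[0]+.5-[b[0],b[1]])*k;cv2.circle(cc,q.astype(int).tolist(),3,col,1)
    if n=="side":A_=cc
    else:B_=cc
Wd=np.zeros((480,870,3),np.uint8);Wd[:480,:480]=A_;Wd[:480,480:870]=B_;cv2.imwrite("pics/H.png",Wd[:,:800])
E
```

```text
clock: 11.85
tool_pos: [0.4825, -0.16, 0.1185]
eef_rot: [0.954, -0.295, 0.053, 0.014]
contact_force: [-0.2, 0.1, -1.9]
opening: 0.518
finger_force: 39.7
label in window [ 0.0903 -0.0023 -0.0021] ang 23.92526261624645
```

View pics/H.png

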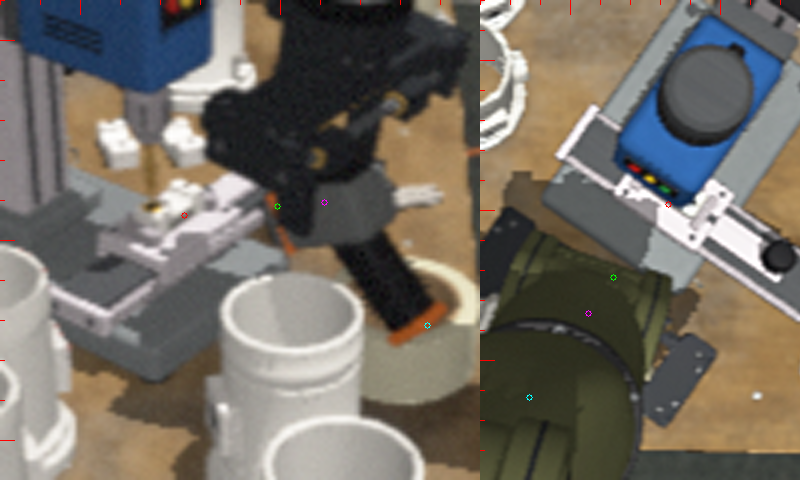

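The scanner is aimed with no contact: the nose is near (277,207) in the side view, and the grip passes above the tape roll. The projected model matches what's visible. I'll trim about 2 mm and hold.

```bash
for i in 1; do python3 steer.py '[[0,0,0.002,0.002,0,0,0],[0,0,0.002,0.002,0,0,0],[0,0,0.002,0.002,0,0,0],[0,0,0.002,0.002,0,0,0],[0,0,0.002,0.002,0,0,0],[0,0,0.002,0.002,0,0,0],[0,0,0.002,0.002,0,0,0],[0,0,0.002,0.002,0,0,0],[0,0,0.002,0.002,0,0,0],[0,0,0.002,0.002,0,0,0]]'; done; python3 steer.py '[[0,0,0,0,0,0,0],[0,0,0,0,0,0,0],[0,0,0,0,0,0,0],[0,0,0,0,0,0,0],[0,0,0,0,0,0,0],[0,0,0,0,0,0,0],[0,0,0,0,0,0,0],[0,0,0,0,0,0,0],[0,0,0,0,0,0,0],[0,0,0,0,0,0,0]]'
python3 - <<'E'
from aim import *
o,G=scanpose();W=o+G.apply([.04,0,0]);print(G.inv().apply(label-W).round(4))
s=get_state();print(np.abs(s["qd"]).max())
E
```

```text
clock: 12.95
tool_pos: [0.4823, -0.1627, 0.1161]
eef_rot: [0.954, -0.295, 0.054, 0.014]
contact_force: [2.8, 0.1, 5.2]
opening: 0.516
finger_force: 39.7
clock: 13.95
tool_pos: [0.4823, -0.1627, 0.1161]
eef_rot: [0.954, -0.295, 0.054, 0.014]
contact_force: [2.0, 1.1, 5.8]
opening: 0.521
finger_force: 39.7
[ 0.088   0.0001 -0.0007]
0.0014983087818412795
```

A contact force of about 6 N up appeared after the trim, most likely the grip's butt on the tape roll. I'll back off along the beam, which also raises the butt, and hold again.

```bash
python3 - <<'E'
from aim import *
o,G,tp,M=target(np.radians(24),.11);print(rel(tp+[0,0,.002],M))
s=get_state();print(s["contact_force"],s["moment"])
E
```

```text
([-0.0189, -0.0004, -0.0128], [-0.0042, -0.0027, -0.0001])
[1.95292225 1.07908124 5.77826247] [ 0.44817111 -0.29362213 -0.07168752]
```

```bash
python3 steer.py '[[0,0,0,-0.005,0,0,0],[0,-0.008,0,-0.009,0,0,0],[0,-0.016,0,-0.012,0,0,0],[0,-0.0189,0,-0.0128,0,0,0],[0,-0.0189,0,-0.0128,0,0,0],[0,-0.0189,0,-0.0128,0,0,0],[0,-0.0189,0,-0.0128,0,0,0]]'
python3 - <<'E'
from aim import *
o,G=scanpose();W=o+G.apply([.04,0,0]);print(G.inv().apply(label-W).round(4))
def butt(a,b):
    out=[]
    for n in("side",):
        im=vision.snapshot(n)[:,:,::-1].copy();cv2.imwrite("pics/aim2_side.png",im)
        for f in("aim_side","aim2_side"):
            h=cv2.cvtColor(cv2.imread(f"pics/{f}.png"),cv2.COLOR_BGR2HSV);m=((h[...,0]<16)&(h[...,1]>150)&(h[...,2]>110)).astype(np.uint8);k,l,st,c=cv2.connectedComponentsWithStats(m,connectivity=8)
            print(f,[(st[i,4],c[i].round(1).tolist()) for i in range(1,k) if st[i,4]>5 and c[i][1]>170 and c[i][0]<390])
butt(0,0)
for q in((-.05,0,-.088),(.02,.023,0)):print("pred now",proj("side",o+G.apply(q)).round(1))
# tape roll shift between frames
a=cv2.imread("pics/side0.png",0);b=cv2.imread("pics/aim2_side.png",0);t=a[212:242,326:352];res=cv2.matchTemplate(b[205:250,318:362],t,cv2.TM_CCOEFF_NORMED);print(cv2.minMaxLoc(res)[1],np.array(cv2.minMaxLoc(res)[3])-[8,7])
E
```

```text
clock: 14.65
tool_pos: [0.4651, -0.1514, 0.1265]
eef_rot: [0.954, -0.295, 0.053, 0.014]
contact_force: [-0.0, -0.6, -1.2]
opening: 0.515
finger_force: 39.8
[ 0.1111  0.0005 -0.0017]
aim_side [(np.int32(6), [351.5, 176.5]), (np.int32(6), [301.7, 200.8]), (np.int32(55), [334.7, 220.4])]
aim2_side [(np.int32(6), [351.5, 176.5]), (np.int32(7), [304.6, 189.3]), (np.int32(49), [340.8, 220.7])]
pred now [[343.7 220.5]]
pred now [[306.1 193.5]]
0.7236005067825317 [1 1]
```

The contact has cleared. Hold here, then also hold 5 mm lower and 5 mm higher to cover uncertainty in the aim.

```bash
python3 steer.py '[[0,0,0,0,0,0,0],[0,0,0,0,0,0,0],[0,0,0,0,0,0,0],[0,0,0,0,0,0,0],[0,0,0,0,0,0,0],[0,0,0,0,0,0,0],[0,0,0,0,0,0,0],[0,0,0,0,0,0,0],[0,0,0,0,0,0,0],[0,0,0,0,0,0,0]]'
python3 steer.py '[[0,0,0,0.0025,0,0,0],[0,0,0,0.005,0,0,0],[0,0,0,0.005,0,0,0],[0,0,0,0.005,0,0,0],[0,0,0,0.005,0,0,0],[0,0,0,0.005,0,0,0],[0,0,0,0.005,0,0,0],[0,0,0,0.005,0,0,0],[0,0,0,0.005,0,0,0],[0,0,0,0.005,0,0,0]]'
python3 steer.py '[[0,0,0,0,0,0,0],[0,0,0,0,0,0,0],[0,0,0,0,0,0,0],[0,0,0,0,0,0,0],[0,0,0,-0.005,0,0,0],[0,0,0,-0.01,0,0,0],[0,0,0,-0.01,0,0,0],[0,0,0,-0.01,0,0,0],[0,0,0,-0.01,0,0,0],[0,0,0,-0.01,0,0,0]]'
python3 steer.py '[[0,0,0,0,0,0,0],[0,0,0,0,0,0,0],[0,0,0,0,0,0,0],[0,0,0,0,0,0,0],[0,0,0,0,0,0,0],[0,0,0,0,0,0,0],[0,0,0,0,0,0,0],[0,0,0,0,0,0,0]]'
python3 - <<'E'
from aim import *
o,G,tp,M=target(np.radians(24),.11);up=np.array(tp)-G.apply([.03,0,0]);up[2]=.28;print("up",rel(up,M))
E
```

```text
clock: 15.7
tool_pos: [0.4649, -0.1513, 0.1265]
eef_rot: [0.954, -0.295, 0.053, 0.014]
contact_force: [-0.3, 0.4, -1.1]
opening: 0.516
finger_force: 39.8
clock: 16.7
tool_pos: [0.4654, -0.1515, 0.1216]
eef_rot: [0.954, -0.295, 0.053, 0.014]
contact_force: [0.0, 0.3, -1.9]
opening: 0.518
finger_force: 39.8
clock: 17.7
tool_pos: [0.4643, -0.1509, 0.1314]
eef_rot: [0.954, -0.295, 0.053, 0.014]
contact_force: [0.3, -0.2, -1.2]
opening: 0.516
finger_force: 39.8
clock: 18.5
tool_pos: [0.4644, -0.151, 0.1315]
eef_rot: [0.954, -0.295, 0.053, 0.014]
contact_force: [0.9, 0.7, -1.8]
opening: 0.518
finger_force: 39.8
up ([-0.0099, -0.0015, -0.1505], [-0.0036, -0.0013, -0.0])
```

```bash
python3 steer.py '[[0,-0.001,0,-0.02,0,0,0],[0,-0.003,0,-0.05,0,0,0],[0,-0.005,0,-0.08,0,0,0],[0,-0.007,0,-0.11,0,0,0],[0,-0.01,0,-0.14,0,0,0],[0,-0.01,0,-0.1505,0,0,0],[0,-0.01,0,-0.1505,0,0,0]]'
python3 - <<'E'
from aim import *
print(rel(np.array([.4469,.2219,.2811]),R.from_euler("ZYX",[.1150,.0006,3.1388])))
E
```

```text
clock: 19.2
tool_pos: [0.443, -0.1368, 0.2815]
eef_rot: [0.954, -0.295, 0.055, 0.013]
contact_force: [0.4, 0.6, -1.3]
opening: 0.517
finger_force: 39.8
([-0.1982, -0.2983, -0.02], [0.0311, -0.1093, -0.7145])
```

```bash
python3 steer.py '[[0,-0.025,-0.037,-0.003,0.004,-0.014,-0.09],[0,-0.05,-0.075,-0.006,0.008,-0.027,-0.18],[0,-0.075,-0.112,-0.009,0.012,-0.041,-0.27],[0,-0.1,-0.15,-0.012,0.016,-0.055,-0.36],[0,-0.125,-0.188,-0.014,0.02,-0.069,-0.45],[0,-0.15,-0.225,-0.016,0.024,-0.082,-0.54],[0,-0.175,-0.263,-0.018,0.028,-0.096,-0.63],[0,-0.1982,-0.2983,-0.02,0.0311,-0.1093,-0.7145],[0,-0.1982,-0.2983,-0.02,0.0311,-0.1093,-0.7145],[0,-0.1982,-0.2983,-0.02,0.0311,-0.1093,-0.7145]]'
python3 - <<'E'
from aim import *
s=get_state();print(s["tool_pos"],R.from_quat(s["eef_rot"]).as_euler("ZYX"),rel(np.array([.4469,.2219,.2811]),R.from_euler("ZYX",[.1150,.0006,3.1388])))
for n in("top","side"):
    im=vision.snapshot(n)[:,:,::-1].copy();cv2.imwrite(f"pics/back_{n}.png",im)
    h=cv2.cvtColor(im,cv2.COLOR_BGR2HSV);m=((h[...,0]<16)&(h[...,1]>150)&(h[...,2]>110)).astype(np.uint8);k,l,st,c=cv2.connectedComponentsWithStats(m,connectivity=8)
    print(n,[(st[i].tolist(),c[i].round(1).tolist()) for i in range(1,k) if st[i,4]>5])
E
```

```text
clock: 20.2
tool_pos: [0.4457, 0.2222, 0.2784]
eef_rot: [0.998, 0.058, -0.003, 0.002]
contact_force: [-0.0, -0.3, -1.5]
opening: 0.52
finger_force: 39.8
[0.44568328 0.22224393 0.27839515] [0.1162044  0.00649751 3.13880502] ([0.0012, 0.0005, -0.0027], [-0.0, 0.0059, 0.0012])
top [([515, 195, 31, 49, 538], [530.0, 219.1]), ([515, 253, 11, 10, 82], [520.1, 257.5]), ([125, 279, 16, 10, 50], [133.2, 285.2])]
side [([291, 129, 20, 9, 109], [299.5, 132.9]), ([378, 154, 3, 8, 10], [379.2, 157.7]), ([366, 163, 12, 9, 14], [371.7, 167.2]), ([313, 233, 15, 20, 56], [319.5, 242.2]), ([370, 240, 17, 24, 127], [379.3, 252.8]), ([341, 244, 9, 5, 13], [344.9, 246.1])]
```

The wrist is back over the stand. Comparing pictures with the post-lift ones shows the scanner slipped about 0.035 rad nose-down in the grip, so I'll compensate while aligning over the seat.

```bash
python3 - <<'E'
from aim import *
print(rel(np.array([sp[0],sp[1],.23]),R.from_euler("ZYX",[.118,-.003,3.1405])*R.from_rotvec([0,.032,0])))
a=tri((133.3,284.0),(377.5,253.5))[0]-[.4469,.2219,.2811];b=tri((133.2,285.2),(379.3,252.8))[0]-[.4457,.2222,.2784];print(a,b,b-a)
E
```

```text
([0.0028, -0.0046, 0.0489], [0.0027, 0.041, -0.0057])
[-0.08400663 -0.00994966 -0.05114129] [-0.08545173 -0.01059547 -0.04707984] [-0.0014451  -0.00064581  0.00406145]
```

```bash
python3 steer.py '[[0,0.001,-0.002,0.01,0.002,0.02,-0.003],[0,0.0028,-0.0046,0.03,0.0027,0.045,-0.0057],[0,0.0028,-0.0046,0.045,0.0027,0.045,-0.0057],[0,0.0028,-0.0046,0.0489,0.0027,0.045,-0.0057],[0,0.0028,-0.0046,0.0489,0.0027,0.045,-0.0057],[0,0.0028,-0.0046,0.0489,0.0027,0.045,-0.0057]]'
python3 - <<'E'
from aim import *
print(rel(np.array([sp[0],sp[1],.1435]),R.from_euler("ZYX",[.118,-.003,3.1405])*R.from_rotvec([0,.036,0])))
E
```

```text
clock: 20.9
tool_pos: [0.449, 0.2262, 0.2314]
eef_rot: [0.998, 0.059, 0.021, -0.002]
contact_force: [0.2, -0.2, -1.3]
opening: 0.517
finger_force: 39.8
([-0.0049, 0.0014, 0.0878], [-0.002, -0.0028, 0.0009])
```

```bash
python3 steer.py '[[0,-0.0012,0.0014,0,-0.002,-0.003,0],[0,-0.0025,0.0014,0.03,-0.002,-0.003,0],[0,-0.0034,0.0014,0.05,-0.002,-0.003,0],[0,-0.0037,0.0014,0.06,-0.002,-0.003,0],[0,-0.0041,0.0014,0.07,-0.002,-0.003,0],[0,-0.0045,0.0014,0.08,-0.002,-0.003,0],[0,-0.0045,0.0014,0.08,-0.002,-0.003,0]]'
python3 - <<'E'
from aim import *
print(rel(np.array([sp[0],sp[1],.1426]),R.from_euler("ZYX",[.118,-.003,3.1405])*R.from_rotvec([0,.036,0])))
E
```

```text
clock: 21.6
tool_pos: [0.447, 0.2251, 0.15]
eef_rot: [0.998, 0.06, 0.018, -0.0]
contact_force: [0.0, -0.2, -2.1]
opening: 0.519
finger_force: 39.8
([0.0006, 0.0004, 0.0074], [0.0006, 0.0024, 0.0025])
```

```bash
python3 steer.py '[[0,0.0006,0,0.003,0,0.002,0],[0,0.0006,0,0.005,0,0.002,0],[0,0.0006,0,0.007,0,0.002,0],[0,0.0006,0,0.0075,0,0.002,0],[0,0.0006,0,0.0075,0,0.002,0]]'
python3 - <<'E'
from h import *
for n,b in(("top",(120,220,165,295)),("side",(295,270,385,335))):
    im=vision.snapshot(n)[:,:,::-1].copy();cv2.imwrite(f"pics/seat_{n}.png",im)
    h=cv2.cvtColor(im,cv2.COLOR_BGR2HSV);m=((h[...,0]<16)&(h[...,1]>150)&(h[...,2]>110)).astype(np.uint8);k,l,st,c=cv2.connectedComponentsWithStats(m,connectivity=8)
    print(n,[(st[i].tolist(),c[i].round(1).tolist()) for i in range(1,k) if st[i,4]>5 and b[0]<c[i][0]<b[2] and b[1]<c[i][1]<b[3]])
E
```

```text
clock: 22.1
tool_pos: [0.448, 0.2253, 0.1433]
eef_rot: [0.998, 0.06, 0.02, -0.001]
contact_force: [-1.6, -0.1, -1.0]
opening: 0.517
finger_force: 39.8
top [([144, 276, 14, 8, 38], [151.0, 281.0])]
side [([310, 297, 2, 4, 6], [310.7, 298.2]), ([360, 302, 16, 22, 111], [369.0, 313.5]), ([315, 305, 9, 10, 23], [319.0, 310.1])]
```

The butt is back within about 0.7 px of where it started, at (369.0,313.5) against (369.4,314.0) originally. Now I'll release and retreat straight up.

```bash
python3 steer.py '[[0,0,0,0.0007,0,0,0],[0.6,0,0,0.0007,0,0,0],[0.7,0,0,0.0007,0,0,0],[1,0,0,0.0007,0,0,0],[1,0,0,0.0007,0,0,0],[1,0,0,0.0007,0,0,0],[1,0,0,0.0007,0,0,0],[1,0,0,0.0007,0,0,0]]'
python3 steer.py '[[1,0,0,-0.02,0,0,0],[1,0.0008,0,-0.05,0,0,0],[1,0.002,0,-0.09,0,0,0],[1,0.004,0,-0.13,0,0,0],[1,0.004,0.04,-0.16,0,0,0],[1,0.004,0.09,-0.16,0,0,0],[1,0.004,0.13,-0.16,0,0,0],[1,0.004,0.17,-0.16,0,0,0],[1,0.004,0.17,-0.16,0,0,0]]'
python3 - <<'E'
from h import *
for n,b in(("top",(120,220,165,295)),("side",(295,270,385,335))):
    im=vision.snapshot(n)[:,:,::-1].copy();cv2.imwrite(f"pics/end_{n}.png",im)
    h=cv2.cvtColor(im,cv2.COLOR_BGR2HSV);m=((h[...,0]<16)&(h[...,1]>150)&(h[...,2]>110)).astype(np.uint8);k,l,st,c=cv2.connectedComponentsWithStats(m,connectivity=8)
    print(n,[(st[i].tolist(),c[i].round(1).tolist()) for i in range(1,k) if st[i,4]>3 and b[0]<c[i][0]<b[2] and b[1]<c[i][1]<b[3]])
I=cv2.imread("pics/end_side.png").mean(2)
for v in(190,191,192):print(I[v,262:274].astype(int).tolist())
for n,(x0,y0,x1,y1) in(("top",(285,235,332,280)),):
    a=cv2.imread(f"pics/{n}0.png",0);b=cv2.imread(f"pics/end_{n}.png",0);q=cv2.matchTemplate(b[y0-6:y1+6,x0-6:x1+6],a[y0:y1,x0:x1],cv2.TM_CCOEFF_NORMED);print("tape",cv2.minMaxLoc(q)[1],np.array(cv2.minMaxLoc(q)[3])-6)
E
```

```text
clock: 23.0
tool_pos: [0.4483, 0.2254, 0.1425]
eef_rot: [0.998, 0.06, 0.02, -0.001]
contact_force: [-0.4, 0.3, -0.0]
opening: 1.0
finger_force: 0.0
clock: 23.9
tool_pos: [0.4664, 0.0499, 0.3029]
eef_rot: [0.998, 0.055, 0.02, 0.001]
contact_force: [1.1, 0.1, 0.7]
opening: 0.996
finger_force: 0.0
top []
side [([308, 283, 3, 3, 7], [308.7, 284.0]), ([310, 297, 14, 19, 50], [316.0, 306.1]), ([361, 301, 15, 23, 108], [369.3, 313.2])]
[145, 145, 147, 144, 132, 111, 101, 124, 152, 184, 225, 246]
[148, 147, 150, 131, 95, 57, 61, 106, 165, 199, 225, 246]
[144, 150, 159, 145, 111, 90, 133, 194, 226, 233, 226, 237]
tape 0.9979405999183655 [0 0]
```

```bash
python3 -c "
from plant import r, vision, order, get_state
print(order.finish_job())"
```

```text
the job is handed in; nothing more can be done
None
```

The job is handed in, result not shown: the ringed hole is under the tap to about 1 mm by my measurements, the scanner was held at the label four times (I couldn't confirm the read) and is back in its stand within about 1 pixel in the side view, and its grip brushed something at about 6 N, most likely the tape roll, which did not move.

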